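# Turn the specimen turntable to the camera and take the photo

## Task

Photograph the tall specimen jar: with a fingertip, push on an arm of the turntable's star handle to turn it until the tallest jar stands right in front of the camera lens, and let go of the handle. Then press the remote shutter button on the bench and let it come back up. Leave the jars standing where they are on the turntable, without touching, gripping or lifting them, take no picture before the tall jar is in front of the lens, and leave everything else on the bench alone.

Things in the scene. Friction and masses are not known exactly. Their poses are not given: they have to be found in the camera images.
- handle: Bare aluminium star handle on a post in the middle of the turntable, turning with it. Origin on the vertical turning axis at mid-height of the arms, 180 mm above the bench, z up. Three straight level arms, 14 mm wide, 20 mm high (170 to 190 mm above the bench), reach 105 mm from the axis, at 60, 180 and 300 degrees counter-clockwise from its x; hub 38 mm across. In plan the jars stand midway between arms
- arm1 (a point): on the handle's first arm, in the middle of its width and height, 80 mm from the axis
- arm2 (a point): the same point on the second arm
- arm3 (a point): the same point on the third arm
- turntable (a joint): angle that the turntable (black rubber-topped disc of 200 mm diameter, top 30 mm above the bench) and its handle have turned since the start, rad, 0 at the start, positive counter-clockwise from above. Turns either way without stops, no spring, stays where it is left; takes about 0.09 N m (1 to 2 N near an arm's end)
- tall_jar: the tallest of the three loose clear specimen jars with flat white lids that stand on the turntable: 42 mm diameter (lid 48 mm), 100 mm tall, its top 130 mm above the bench; origin at the centre of its underside, which stands 62 mm from the turning axis
- middle_jar: loose specimen jar on the turntable, 42 mm diameter (lid 48 mm), 70 mm tall; origin at the centre of its underside; not to be touched
- squat_jar: loose specimen jar on the turntable, 50 mm diameter (lid 56 mm), 48 mm tall; origin at the centre of its underside; not to be touched
- view_spot (a point): the place right in front of the camera lens, on the turntable's top surface (30 mm above the bench), 62 mm from the turning axis straight towards the lens; fixed, does not turn. The tall jar's underside centre belongs here
- lens (a point): centre of the camera's front glass, 78 mm above the bench and 142 mm from the turning axis. The black camera (110 mm wide, 46 mm deep, top 125 mm above the bench) stands fixed just outside the turntable and looks level at the turning axis; its back is 225 mm from the axis
- shutter_top (a point): centre of the top of the shutter button, a black round button of 36 mm diameter in a low round grey housing fixed on the bench, left or right of the turntable; pressed straight down, sprung
- shutter (a joint): how far the shutter button is pressed, m: 0 up, 0.006 fully down at about 4.5 N; the picture is taken at 0.004
- slide_box: grey slide box, 85 x 60 x 30 mm, fixed on the bench on the side opposite to the shutter button; origin under its centre; not part of the job
- beaker: loose glass beaker, 64 mm diameter, 75 mm tall; origin under its centre; to be left alone
- reagent: loose white reagent bottle with a cap, 60 mm diameter, 150 mm tall; origin under its centre; to be left alone
- amber: loose small amber bottle, 44 mm diameter, 90 mm tall; origin under its centre; to be left alone
- dish: loose closed glass dish, 76 mm diameter, 14 mm tall; origin under its centre; to be left alone
- carton: loose cardboard carton, 70 x 90 x 60 mm; origin under its centre; to be left alone
- probe: loose needle probe lying on the bench, wooden handle 10 mm thick, 145 mm long in all along its x; origin under its middle; to be left alone
Mind the look-alikes: they are no part of the job. What is shaped like the part that bears shutter_top but green is not meant.

How it is judged:
By the outcome, as a careful person would: the job done as asked, in the order asked, and still so for the second after the job is handed in, with the robot touching nothing.
It also fails if it takes over 61 s, if anything falls off the work surface, if the arm or the gripper's body presses on something with over 40 N, if the wrist force passes 120 N, or if a joint passes its speed limit or range.

## Robot

A 6-joint arm with a two-finger parallel gripper is mounted at the origin on the work surface. World frame = base frame: x ahead of the robot, y to its left, z up, the work surface at z = 0. Lengths are in m, angles in rad, forces in N, time in s.
With the tool pointing down it reaches from about 0.35 to 0.975 m from the base axis. Payload 17.4 kg.
Tool frame: the origin (TCP) lies midway between the tips of the shut fingers; the grasp point (between the pads) lies 19 mm behind it (robot.tcp_to_grasp is the distance from the TCP to the grasp point, in m); z points along the fingers, y is the line along which they close (so a half turn about z gives the same grasp; the last joint's range is limited). The gripper opens to 85 mm and grips with 20 to 120 N. Pads are 22 mm wide; open, the fingers measure 114 mm over their backs; the gripper's body (76 mm by 85 mm) begins 54 mm behind the grasp point. The pads swing forward as they close: fully open they stand 13 mm farther back than shut.
Start: joints at [-1.19, 0.116, 1.442, -0, 1.584, -0.038], TCP at [0.274, -0.617, 0.231] pointing down, gripper open.
Joint ranges: [-2.83, 2.83], [-0.83, 2.19], [0.07, 2.5], [-1.14, 4.28], [0.01, 3], [-2.97, 2.97]. Speed limits (rad/s): [1.89, 1.89, 2.22, 3.14, 3.14, 3.14].

## Interface

Orientations are given as a 3x3 rotation matrix whose columns are the frame's x, y, z axes.
In Python, from cell import robot gives the robot as it stands. The module is installed in compiled form; this text tells all that it offers.
- The arm moves only by the shell command python3 -m handwheel 'ROWS' [FORCE]. ROWS is JSON, a list of rows, each a list of 5 numbers: the shift along the tool's x, y, z in m, then the turn about the tool's z in degrees, then the opening, from -1 (shut) to 1 (fully open). In form: [[dx, dy, dz, turn, grip], ...]. A call has 1 to 12 rows; each row shifts and turns the commanded pose from where the row before left it, along the tool's axes as they then stand; what a row does not reach is not made up. A row lasts 1/8 s, in which the tool goes at most 62.5 mm and 10.7 degrees, less where a joint would pass 70% of its speed; a pose out of reach is approached as far as the arm can. A call with a gripper value outside its range is refused whole. The fingers move at their own pace and stop on an object; FORCE is the grip in N (left out, the last holds). Time passes only in rows, so rows that do not move let the fingers close. It gives the time, the measured TCP pose, the force, the opening and the grip force at its end, in the units of the state.
- robot.get_state(): the state, without advancing time (a new reading comes with each control period).
- robot.grab_frame(name): name is "side" or "top" or "wrist"; returns a dict with "frame" (384x512x3 uint8, red, green, blue), "vfov" (degrees; the focal length in pixels is half the picture's height over the tangent of half this angle, whatever the lens; pixels are square), "cx", "cy" (the principal point, pixels), "R" (3x3) and "t" (3): a world point X has camera coordinates R X + t. Camera axes: x right, y down, z forward; pixel columns grow to the right and rows downward; lengths in m; the calibration is good to about 2 mm. A picture is of the moment at which its call begins. There is no depth.
- robot.hand_in(): hands the job in; it is judged then, once.
Trained networks look in a picture, given as the dict that the camera call returned (one of the last four; its "shot" number tells which), for a name from the list of things; names that differ only in an ending like _2 or _b are one class to them, and where a whole thing is asked for, a point or a joint stands for the part that bears it (a point fixed in the world has none). Each returns a list of dicts, best first, with "conf" (0 to 1); they miss things now and then, are a little off and sometimes report something else, mostly with a low value. They report only what shows in the picture. A call takes as long as a camera call. They do not tell look-alikes from the thing itself.
- robot.recognise(picture, name): "position" ([x, y, z] in m, in world coordinates, good to about 4 mm: the middle of the surface that is visible of it).
The state is a dict: "time": time; "q": joint angles; "qd": joint speeds; "tau": joint torques, N m; "tool_pos": TCP position; "ee_rot": TCP orientation; "ft_force": force on the tool from outside, world axes, zero at the start; "ft_torque": the same for the moment, N m; "width": finger opening in m; "gripper_force": force on a finger pad.
Only numpy, scipy, OpenCV 4.12 (cv2) and the standard library are available. Lean on these libraries where they do the work, as an engineer would, in place of code of your own. Each camera call takes 0.05 s, during which the arm holds its last target. There are 200 camera calls.

## Working session

There is one attempt and no reset: what is moved stays moved. The work goes in short steps, Python scripts to look and compute and a shell command to move; the robot and the scene stay as the last step left them, time stands still between calls to the robot, and variables do not carry over. Pictures are saved under pics/ and viewed, at most 10 in all, crops included, and the job is handed in when it is done.

```bash
mkdir -p pics; python3 - <<'E'
from cell import robot
import cv2,numpy as np
np.set_printoptions(precision=3,suppress=True)
s=robot.get_state();print(s['time'],s['tool_pos'],s['ee_rot'],s['width'])
for c in ("top","side"):
    p=robot.grab_frame(c);cv2.imwrite(f"pics/{c}0.png",p['frame'][:,:,::-1])
    print(c,p['vfov'],p['cx'],p['cy'],np.array(p['R']).tolist(),p['t'])
    for n in ["handle","tall_jar","middle_jar","squat_jar","lens","shutter_top","arm1","slide_box","reagent","turntable","beaker","amber","carton"]:
        print(n,[(np.round(d['position'],3).tolist(),round(d['conf'],2)) for d in robot.recognise(p,n)])
E
```

```text
0.0 [ 0.274 -0.616  0.231] [[ 0.914  0.407 -0.   ]
 [ 0.407 -0.914  0.001]
 [ 0.    -0.001 -1.   ]] 0.08522515166312293
top 48.467186157179114 260.3316258594477 188.09369286408852 [[0.016631343387665802, -0.9996655131411178, -0.019805561174257535], [-0.9868149800111946, -0.013221617449262502, -0.16131145048486492], [0.1609956323712765, 0.02222725057966166, -0.9867047966281717]] [0.013 0.532 1.578]
handle [([0.562, -0.079, 0.19], 0.8)]
tall_jar [([0.512, -0.049, 0.13], 0.49)]
middle_jar [([0.573, -0.132, 0.1], 0.58)]
squat_jar [([0.62, -0.032, 0.074], 0.69)]
lens [([0.753, -0.093, 0.103], 0.64), ([0.515, -0.052, 0.13], 0.62)]
shutter_top [([0.343, -0.336, 0.017], 0.58), ([0.543, 0.448, 0.102], 0.51)]
arm1 [([0.564, -0.077, 0.19], 0.92)]
slide_box [([0.425, 0.312, 0.026], 0.76)]
reagent [([0.448, -0.282, 0.021], 0.74), ([0.542, 0.447, 0.098], 0.61)]
turntable [([0.554, -0.08, 0.027], 0.79), ([0.564, -0.077, 0.189], 0.2)]
beaker [([0.331, 0.197, 0.017], 0.55), ([0.448, -0.282, 0.023], 0.26)]
amber [([0.537, -0.293, 0.059], 0.7), ([0.328, 0.199, 0.02], 0.29)]
carton [([0.58, -0.436, 0.05
[... 466 characters left out ...]
62, -0.05, 0.071], 0.69), ([0.537, -0.314, 0.058], 0.29)]
lens [([0.747, -0.118, 0.083], 0.89), ([0.45, -0.288, 0.026], 0.73), ([0.334, 0.172, 0.056], 0.51)]
shutter_top [([0.45, -0.286, 0.022], 0.6), ([0.342, -0.342, 0.02], 0.53), ([0.425, 0.292, 0.029], 0.45)]
arm1 [([0.57, -0.093, 0.187], 0.59)]
slide_box [([0.747, -0.116, 0.082], 0.18)]
reagent [([0.552, 0.437, 0.071], 0.6), ([0.451, -0.447, 0.012], 0.24)]
turntable [([0.566, -0.094, 0.032], 0.72), ([0.574, -0.088, 0.191], 0.16)]
beaker [([0.34, 0.172, 0.056], 0.68), ([0.616, -0.046, 0.072], 0.55)]
amber [([0.54, -0.316, 0.058], 0.88)]
carton [([0.588, -0.447, 0.061], 0.84), ([0.582, -0.151, 0.087], 0.73), ([0.746, -0.121, 0.086], 0.72)]
```

View pics/top0.png

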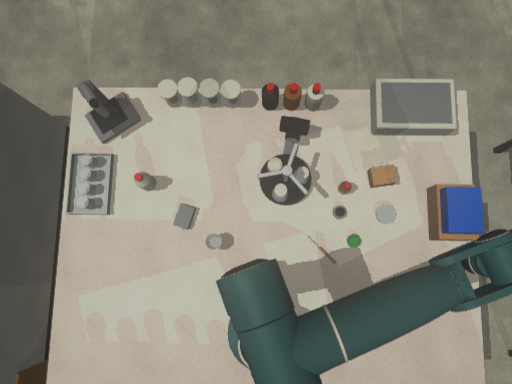

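View pics/side0.png

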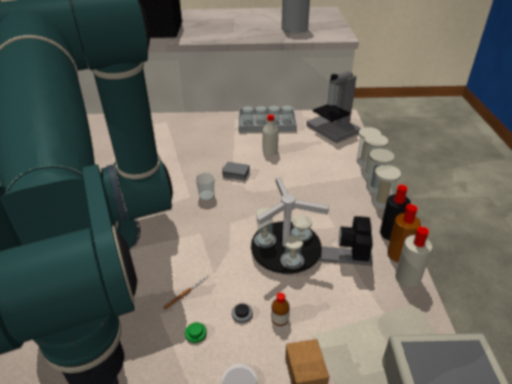

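```bash
python3 - <<'E'
import cv2,numpy as np
a=cv2.imread("pics/top0.png")[105:215,235:365];b=cv2.imread("pics/side0.png")[170:335,225:380]
cv2.imwrite("pics/tc.png",cv2.resize(a,None,fx=5,fy=5,interpolation=2))
cv2.imwrite("pics/sc.png",cv2.resize(b,None,fx=3.6,fy=3.6,interpolation=2))
E
```

```text
(no output)
```

View pics/tc.png

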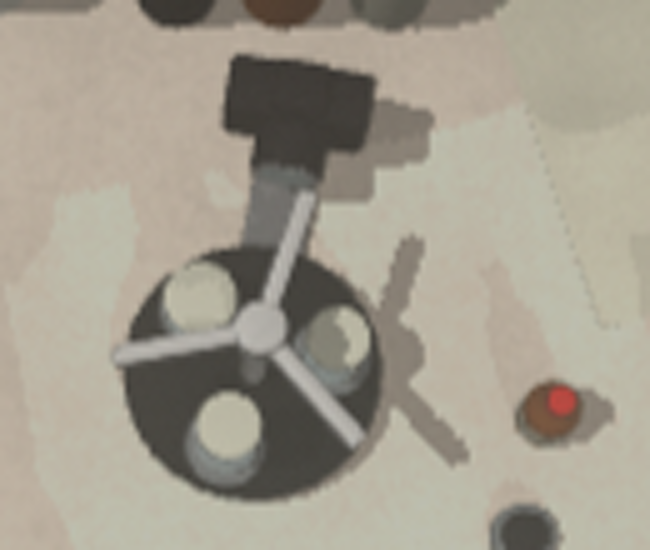

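View pics/sc.png

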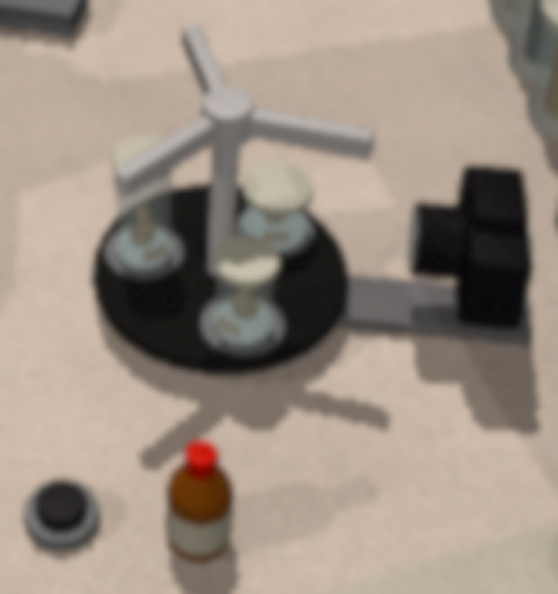

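```bash
cat > u.py <<'E'
from cell import robot
import cv2,numpy as np
from scipy.optimize import least_squares
np.set_printoptions(precision=4,suppress=True)
def proj(p,X):
    c=np.atleast_2d(X)@np.array(p['R']).T+np.array(p['t']);f=192/np.tan(np.radians(p['vfov']/2))
    return np.c_[p['cx']+f*c[:,0]/c[:,2],p['cy']+f*c[:,1]/c[:,2]]
def back(p,uv,z):
    f=192/np.tan(np.radians(p['vfov']/2));R=np.array(p['R']);t=np.array(p['t'])
    d=R.T@np.array([(uv[0]-p['cx'])/f,(uv[1]-p['cy'])/f,1]);C=-R.T@t
    return (C+d*(z-C[2])/d[2])[:2]
E
python3 - <<'E'
from u import *
T=robot.grab_frame("top");S=robot.grab_frame("side")
tc=lambda u,v:(u/5+234.6,v/5+104.6); sc=lambda u,v:(u/3.6+224.6,v/3.6+169.6)
for n,p,uv,z in [("hubT",T,tc(261,328),.19),("hubS",S,sc(228,103),.19),
 ("A T",T,tc(307,193),.19),("B T",T,tc(116,354),.19),("C T",T,tc(358,440),.19),
 ("A S",S,sc(370,134),.19),("B S",S,sc(191,30),.19),("C S",S,sc(121,168),.19),
 ("tall T",T,tc(229,428),.13),("tall S",S,sc(143,155),.13),("squat T",T,tc(200,297),.078),("squat S",S,sc(277,187),.078),
 ("mid T",T,tc(340,335),.1),("mid S",S,sc(248,265),.1),
 ("lens S",S,sc(414,238),.078),("camtopback T l",T,tc(236,57),.125),("camtopback T r",T,tc(374,75),.125),
 ("sh T",T,tc(527,530),.02),("sh S",S,sc(61,503),.02),("amber cap T",T,tc(562,401),.09)]:
    print(n,back(p,uv,z))
# disc ellipse
for n,p in (("T",T),("S",S)):
    g=p['frame'].max(axis=2); m=(g<75).astype(np.uint8)
    ct=proj(p,[0.563,-0.08,.03])[0]; a=np.linspace(0,2*np.pi,72,endpoint=False)
    res=[]
    # outermost edge along radial lines by gradient
    f=cv2.GaussianBlur(g,(3,3),0).astype(float)
    for t in a:
        r=np.arange(.085,.115,.0005);P=proj(p,np.c_[0.563+r*np.cos(t),-.08+r*np.sin(t),np.full(r.size,.03)]).astype(np.float32)
        v=cv2.remap(f.astype(np.float32),P[:,0].copy(),P[:,1].copy(),1).ravel()
        d=np.gradient(v);i=d.argmax()
        if d[i]>1: res.append(back(p,P[i],.03))
    res=np.array(res)
    q=least_squares(lambda q:np.hypot(*(res-q).T)-.1,[.563,-.08],loss='soft_l1',f_scale=.001)
    print(n,q.x,len(res),np.sqrt(np.median(q.fun**2)))
E
```

```text
hubT [ 0.5718 -0.0735]
hubS [ 0.5745 -0.0676]
A T [ 0.6688 -0.1051]
B T [0.5521 0.0269]
C T [ 0.494  -0.1407]
A S [ 0.6703 -0.1053]
B S [0.5533 0.022 ]
C S [ 0.4964 -0.1357]
tall T [ 0.5107 -0.0534]
tall S [ 0.5143 -0.0527]
squat T [ 0.6182 -0.0321]
squat S [ 0.6193 -0.0336]
mid T [ 0.5859 -0.1353]
mid S [ 0.5863 -0.1406]
lens S [ 0.7155 -0.0937]
camtopback T l [ 0.79   -0.0562]
camtopback T r [ 0.7771 -0.1583]
sh T [ 0.4526 -0.2838]
sh S [ 0.4513 -0.2823]
amber cap T [ 0.5405 -0.2991]
T [ 0.5709 -0.0737] 71 0.001012184927101742
S [ 0.5723 -0.0788] 71 0.0014925706416188123
```

Axis ≈ (0.572, -0.0735), arms at -18.6/101.4/221.4°, tall jar at 161.4°, lens at about -8.2°; the black button is at (0.452, -0.283). I need about 170° clockwise, pushing the 101° arm from its counter-clockwise side.

```bash
python3 -m handwheel '[[0,0,-0.02,0,-1],[0,0,-0.03,0,-1],[0.04,-0.039,0,0,-1],[0.04,-0.039,0,0,-1],[0.04,-0.039,0,0,-1],[0.04,-0.039,0,0,-1],[0.04,-0.039,0,0,-1],[0.04,-0.039,0,0,-1],[0.04,-0.039,0,0,-1],[0.04,-0.039,0,0,-1],[0.04,-0.039,0,0,-1],[0.04,-0.039,0,0,-1]]'
cat > a.py <<'E'
from u import *
import sys
s=robot.get_state();R=np.array(s['ee_rot']);p=np.array(s['tool_pos']);print(s['time'],p,'q6',s['q'][5],'f',s['ft_force'],'w',s['width'])
print(R)
def to(x,y,z,p=p): d=R.T@(np.array([x,y,z])-p); return np.round(d,4)
A=np.array([.572,-.0735])
print('polar',np.hypot(*(p[:2]-A)),np.degrees(np.arctan2(*(p[:2]-A)[::-1])))
E
cat >b.py <<'E'
from a import *
print(to(.52,-.003,.28),to(.52,-.003,.155))
E
python3 b.py
```

```text
time: 3.0
tool_pos: [0.4817, -0.0959, 0.2833]
ee_rot: [[0.914, 0.407, 0.002], [0.407, -0.914, -0.001], [0.002, 0.001, -1.0]]
ft_force: [0.8, -0.7, -0.3]
width: 0.0003
gripper_force: 0.0
3.0 [ 0.4817 -0.0959  0.2833] q6 0.9035501293121126 f [ 0.8023 -0.6576 -0.277 ] w 0.00033106386601568005
[[ 0.9136  0.4066  0.0021]
 [ 0.4066 -0.9136 -0.0005]
 [ 0.0017  0.0014 -1.    ]]
polar 0.09302068850746878 -166.04351276052964
[ 0.0728 -0.0693  0.0033] [ 0.0725 -0.0695  0.1283]
```

```bash
python3 -m handwheel '[[0.037,-0.035,0,0,-1],[0.0355,-0.034,0,0,-1],[0,0,0,0,-1],[0,0,0.03,0,-1],[0,0,0.03,0,-1],[0,0,0.03,0,-1],[0,0,0.025,0,-1],[0,0,0.013,0,-1],[0,0,0,0,-1]]'
cat >b.py <<'E'
from a import *
# arc at r=.084: from current angle cw in 8 deg steps
th=np.degrees(np.arctan2(*(p[:2]-A)[::-1])); P=p.copy()
for i in range(1,22):
    t=np.radians(th-8*i); Q=np.r_[A+.084*np.array([np.cos(t),np.sin(t)]),.155]
    print(i,round(th-8*i),to(*Q,p=P)); P=Q
E
python3 b.py
```

```text
time: 4.12
tool_pos: [0.5194, -0.0056, 0.1536]
ee_rot: [[0.914, 0.406, -0.0], [0.406, -0.914, -0.0], [-0.0, -0.0, -1.0]]
ft_force: [0.5, -0.3, -0.2]
width: 0.0001
gripper_force: 0.0
4.125 [ 0.5194 -0.0056  0.1536] q6 1.092584699663653 f [ 0.5461 -0.2949 -0.1602] w 0.00010403785673251267
[[ 0.9137  0.4063 -0.0003]
 [ 0.4063 -0.9137 -0.    ]
 [-0.0003 -0.0001 -1.    ]]
polar 0.08591224608529252 127.75196868620444
1 120 [ 0.012  -0.0001 -0.0014]
2 112 [ 0.0117 -0.0004 -0.    ]
3 104 [ 0.0117  0.0013 -0.    ]
4 96 [ 0.0114  0.0029 -0.    ]
5 88 [ 0.0108  0.0044 -0.    ]
6 80 [ 0.0101  0.0059 -0.    ]
7 72 [ 0.0092  0.0073 -0.    ]
8 64 [ 0.0081  0.0085 -0.    ]
9 56 [ 0.0069  0.0095 -0.    ]
10 48 [ 0.0055  0.0104 -0.    ]
11 40 [ 0.004  0.011 -0.   ]
12 32 [ 0.0024  0.0115 -0.    ]
13 24 [ 0.0008  0.0117 -0.    ]
14 16 [-0.0009  0.0117 -0.    ]
15 8 [-0.0025  0.0115 -0.    ]
16 0 [-0.0041  0.011  -0.    ]
17 -8 [-0.0055  0.0103  0.    ]
18 -16 [-0.0069  0.0095  0.    ]
19 -24 [-0.0082  0.0084  0.    ]
20 -32 [-0.0093  0.0072  0.    ]
21 -40 [-0.0102  0.0058  0.    ]
```

```bash
python3 -m handwheel '[[0.006,0,0,0,-1],[0.006,0,0,0,-1],[0.006,0,0,0,-1],[0.006,0,0,0,-1],[0.0117,0.0013,0,0,-1],[0.0114,0.0029,0,0,-1],[0.0108,0.0044,0,0,-1],[0.0101,0.0059,0,0,-1],[0.0092,0.0073,0,0,-1],[0.004,0.0042,0,0,-1],[0.004,0.0042,0,0,-1],[0,0,0,0,-1]]'
python3 - <<'E'
from a import *
t=robot.grab_frame("top");c=[int(v) for v in proj(t,[.572,-.0735,.1])[0]]
cv2.imwrite("pics/t1.png",cv2.resize(t['frame'][c[1]-55:c[1]+55,c[0]-60:c[0]+60,::-1],None,fx=4,fy=4))
E
```

```text
time: 5.62
tool_pos: [0.6099, 0.0016, 0.1533]
ee_rot: [[0.914, 0.406, 0.0], [0.406, -0.914, 0.0], [0.0, 0.0, -1.0]]
ft_force: [-0.2, -0.6, -0.1]
width: -0.0002
gripper_force: 0.0
5.625 [0.6099 0.0016 0.1533] q6 1.1131318896655618 f [-0.1818 -0.5643 -0.0874] w -0.00015432524113959996
[[ 0.9137  0.4064  0.0003]
 [ 0.4064 -0.9137  0.    ]
 [ 0.0003  0.0001 -1.    ]]
polar 0.08416059813489035 63.24443628405125
```

View pics/t1.png

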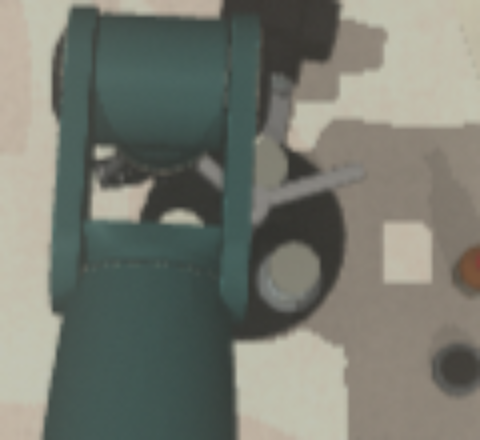

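The handle is following: one arm now points toward crop (360,172), and the jars are riding along. I'll continue the arc.

```bash
python3 -m handwheel '[[0.0069,0.0095,0,0,-1],[0.0055,0.0104,0,0,-1],[0.004,0.011,0,0,-1],[0.0024,0.0115,0,0,-1],[0.0008,0.0117,0,0,-1],[-0.0009,0.0117,0,0,-1],[-0.0025,0.0115,0,0,-1],[-0.0041,0.011,0,0,-1],[-0.0055,0.0103,0,0,-1],[-0.0069,0.0095,0,0,-1],[-0.004,0.0042,0,0,-1],[0,0,0,0,-1]]'
cat > c.py <<'E'
from a import *
# angle of handle by matching bright arms: project model arms' top and score brightness/edge
from scipy.ndimage import map_coordinates
for c in ("top","side"):
    f=robot.grab_frame(c);
    for n in ("tall_jar","squat_jar","middle_jar","handle"):
        print(c,n,[(np.round(d['position'],3).tolist(),round(d['conf'],2),round(np.degrees(np.arctan2(d['position'][1]-A[1],d['position'][0]-A[0])))) for d in robot.recognise(f,n)][:2])
    k=[int(v) for v in proj(f,[.6,-.08,.1])[0]]
    cv2.imwrite(f"pics/{c}_{s['time']:.1f}.png",cv2.resize(f['frame'][k[1]-70:k[1]+70,k[0]-70:k[0]+70,::-1],None,fx=4,fy=4,interpolation=2)); print(k,f"{s['time']:.1f}")
E
python3 c.py
```

```text
time: 7.18
tool_pos: [0.6512, -0.1029, 0.1534]
ee_rot: [[0.914, 0.406, 0.0], [0.406, -0.914, -0.0], [0.0, 0.0, -1.0]]
ft_force: [0.4, -0.1, -0.3]
width: -0.0002
gripper_force: 0.0
7.175 [ 0.6512 -0.1029  0.1534] q6 0.9571961913712367 f [ 0.4462 -0.0807 -0.254 ] w -0.00015449584035814488
[[ 0.9138  0.4061  0.0002]
 [ 0.4061 -0.9138 -0.0002]
 [ 0.0001  0.0003 -1.    ]]
polar 0.08448630014912253 -20.388774775467848
top tall_jar []
top squat_jar []
top middle_jar [([0.424, 0.309, 0.026], 0.49, 111), ([0.448, -0.282, 0.022], 0.46, -121)]
top handle []
[287, 167] 7.2
side tall_jar [([0.625, -0.065, 0.079], 0.68, 9)]
side squat_jar [([0.566, -0.152, 0.072], 0.9, -94)]
side middle_jar [([0.522, -0.055, 0.083], 0.58, 160)]
side handle [([0.574, -0.09, 0.188], 0.57, -83)]
[296, 227] 7.2
```

```bash
python3 -m handwheel '[[-0.0039,0.0044,0,0,-1],[-0.0039,0.0044,0,0,-1],[-0.0089,0.0077,0,0,-1],[-0.005,0.0033,0,0,-1],[-0.005,0.0033,0,0,-1],[0,0,0,0,-1]]'
python3 c.py
```

```text
time: 8.43
tool_pos: [0.6361, -0.1349, 0.1534]
ee_rot: [[0.914, 0.406, -0.0], [0.406, -0.914, -0.0], [-0.0, 0.0, -1.0]]
ft_force: [-0.0, -0.5, -0.3]
width: 0.0001
gripper_force: 0.0
8.425 [ 0.6361 -0.1349  0.1534] q6 0.9044675247893887 f [-0.0466 -0.4953 -0.2537] w 0.0001471928422335948
[[ 0.9138  0.4061 -0.    ]
 [ 0.4061 -0.9138 -0.0003]
 [-0.0001  0.0002 -1.    ]]
polar 0.08880332181686358 -43.784947297593035
top tall_jar []
top squat_jar []
top middle_jar [([0.609, -0.029, 0.188], 0.18, 50)]
top handle [([0.608, -0.035, 0.192], 0.48, 48), ([0.762, -0.061, 0.107], 0.24, 4)]
[287, 167] 8.4
side tall_jar [([0.632, -0.088, 0.071], 0.72, -13)]
side squat_jar [([0.543, -0.142, 0.07], 0.93, -113)]
side middle_jar [([0.539, -0.037, 0.084], 0.85, 132), ([0.588, -0.448, 0.06], 0.71, -88)]
side handle [([0.578, -0.08, 0.183], 0.97, -48), ([0.29, -0.228, 0.009], 0.59, -151)]
[296, 227] 8.4
```

View pics/side_8.4.png

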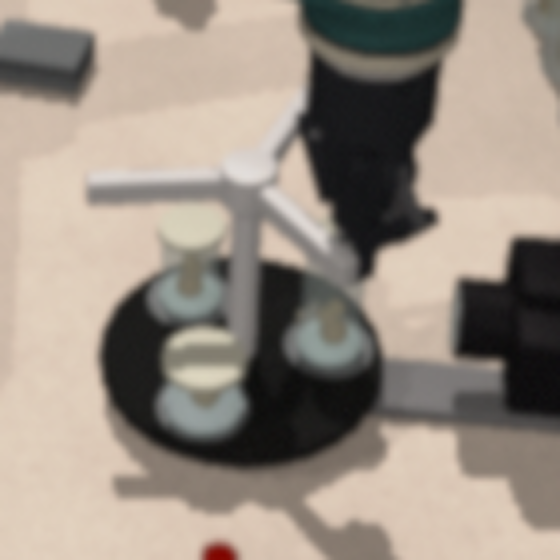

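```bash
python3 - <<'E'
from a import *
S=robot.grab_frame("side");c0=np.array([.5733,-.073])
sc=lambda u,v:(u/4+225.6,v/4+156.6)
for n,uv,z in [("tip",(89,181),.19),("mid",(192,224),.1),("squat",(205,357),.078),("tallbase",(328,345),.03),("tip2",(340,258),.19)]:
    b=back(S,sc(*uv),z);d=b-c0;print(n,b,np.hypot(*d),np.degrees(np.arctan2(d[1],d[0])))
f=S; sc=lambda u,v:(u/3.6+224.6,v/3.6+169.6)
E
```

```text
8.925 [ 0.6364 -0.1344  0.1533] q6 0.9045978250424094 f [ 0.0376  0.3046 -0.0692] w -0.0002669908597174401
[[ 0.9135  0.4068 -0.    ]
 [ 0.4068 -0.9135 -0.    ]
 [-0.     -0.     -1.    ]]
polar 0.08859802337374809 -43.38437275648384
tip [ 0.4713 -0.079 ] 0.10216606973702048 -176.60718457686772
mid [ 0.5414 -0.0184] 0.06324977783632565 120.2525556428706
squat [ 0.5447 -0.127 ] 0.061075748426777106 -117.90415388501515
tallbase [ 0.6352 -0.07  ] 0.06196493033305293 2.8011016385398753
tip2 [ 0.6221 -0.1574] 0.0974449558622564 -59.97869037882885
```

```bash
python3 -m handwheel '[[-0.004,0.001,0,0,-1],[-0.005,0.0017,0,0,-1],[-0.003,0.001,0,0,-1],[-0.002,0.0008,0,0,-1],[0,0,0,0,-1],[0.006,-0.002,0,0,-1],[0.012,-0.004,0,0,-1],[0,0,-0.03,0,-1],[0,0,-0.03,0,-1],[0,0,-0.03,0,-1],[0,0,0,0,-1]]'
cat >b.py <<'E'
from a import *
print(to(.452,-.283,.25))
E
python3 b.py; python3 c.py | grep -v R
```

```text
time: 10.35
tool_pos: [0.6406, -0.131, 0.246]
ee_rot: [[0.913, 0.407, 0.004], [0.407, -0.913, -0.001], [0.003, 0.002, -1.0]]
ft_force: [-0.3, 0.3, 0.4]
width: 0.0002
gripper_force: 0.0
10.35 [ 0.6406 -0.131   0.246 ] q6 0.9107976205311055 f [-0.3339  0.2643  0.3741] w 0.00019881212976326131
[[ 0.9134  0.4071  0.0037]
 [ 0.4071 -0.9134 -0.0009]
 [ 0.003   0.0023 -1.    ]]
polar 0.08952606869592335 -39.954193216949676
[-0.2342  0.0621 -0.0046]
10.35 [ 0.6406 -0.131   0.246 ] q6 0.9107976205311055 f [-0.3339  0.2643  0.3741] w 0.00019881212976326131
[[ 0.9134  0.4071  0.0037]
 [ 0.4071 -0.9134 -0.0009]
 [ 0.003   0.0023 -1.    ]]
polar 0.08952606869592335 -39.954193216949676
top tall_jar [([0.614, -0.015, 0.187], 0.49, 54)]
top squat_jar []
top middle_jar []
top handle [([0.756, -0.063, 0.103], 0.65, 3)]
[287, 167] 10.3
side tall_jar [([0.578, -0.085, 0.032], 0.62, -64)]
side squat_jar [([0.536, -0.137, 0.072], 0.56, -120)]
side middle_jar [([0.549, -0.035, 0.085], 0.63, 120)]
side handle [([0.579, -0.08, 0.186], 0.85, -43)]
[296, 227] 10.3
```

```bash
python3 -m handwheel '[[-0.039,0.0103,0,0,-1],[-0.039,0.0103,0,0,-1],[-0.039,0.0103,0,0,-1],[-0.039,0.0103,0,0,-1],[-0.039,0.0103,0,0,-1],[-0.039,0.0103,0,0,-1],[0,0,0,0,-1],[0,0,0,0,-1]]'
sed -i 's/70:k\[1\]+70,k\[0\]-70:k\[0\]+70/70:k[1]+70,k[0]-70:k[0]+70/; s/fx=4,fy=4/fx=4.2,fy=4.2/' c.py
python3 c.py | grep -v R
```

```text
time: 11.85
tool_pos: [0.4509, -0.283, 0.2434]
ee_rot: [[0.914, 0.406, 0.0], [0.406, -0.914, 0.0], [0.0, 0.0, -1.0]]
ft_force: [0.3, 0.2, -0.6]
width: -0.0001
gripper_force: 0.0
11.85 [ 0.4509 -0.283   0.2434] q6 0.5439908592902827 f [ 0.3491  0.1798 -0.6215] w -7.358160214861293e-05
[[ 0.9138  0.4063  0.0003]
 [ 0.4063 -0.9138  0.0001]
 [ 0.0003  0.0001 -1.    ]]
polar 0.2419315233356557 -120.02757454523255
top tall_jar [([0.633, -0.078, 0.13], 0.63, -5), ([0.541, 0.45, 0.102], 0.2, 93)]
top squat_jar [([0.538, -0.123, 0.076], 0.71, -125), ([0.33, 0.196, 0.019], 0.19, 132)]
top middle_jar [([0.54, -0.015, 0.101], 0.69, 118)]
top handle [([0.583, -0.068, 0.193], 0.9, 25)]
[287, 167] 11.8
side tall_jar [([0.639, -0.096, 0.087], 0.92, -18)]
side squat_jar [([0.537, -0.138, 0.072], 0.56, -119)]
side middle_jar [([0.546, -0.034, 0.083], 0.68, 123), ([0.578, -0.087, 0.032], 0.6, -66)]
side handle [([0.577, -0.077, 0.188], 0.67, -34), ([0.749, -0.12, 0.084], 0.56, -15)]
[296, 227] 11.8
```

View pics/top_11.8.png

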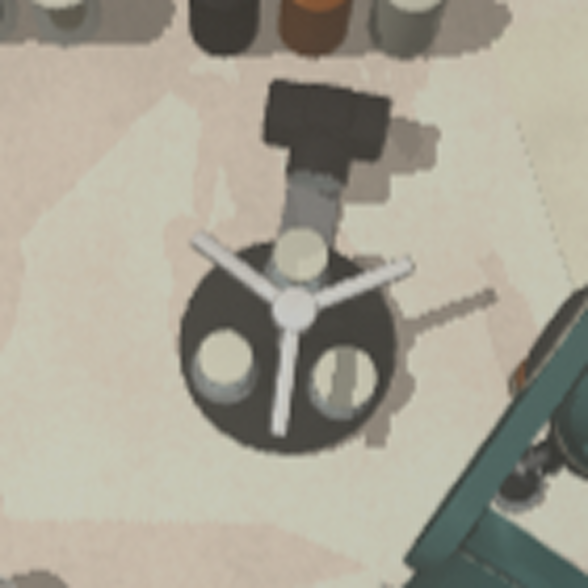

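View pics/side_11.8.png

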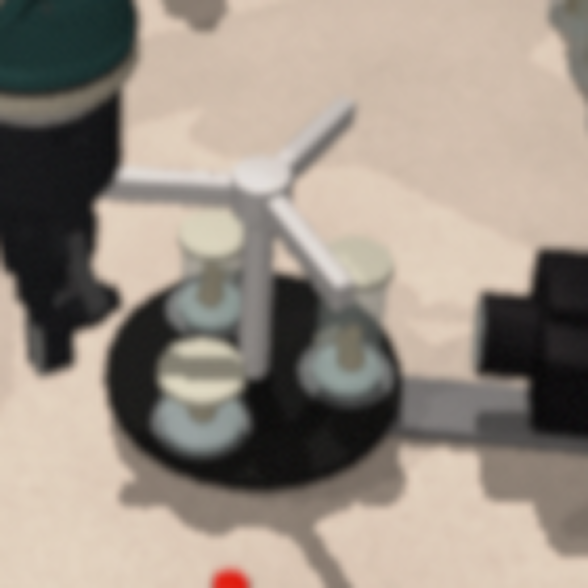

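```bash
python3 - <<'E' | tail -n +6
from a import *
T=robot.grab_frame("top");S=robot.grab_frame("side")
tc=lambda u,v:((u+.5)/4.2+216.5,(v+.5)/4.2+96.5); sc=lambda u,v:((u+.5)/4.2+225.5,(v+.5)/4.2+156.5)
CT=np.array([.5716,-.0733]);CS=np.array([.5733,-.073])
for n,p,uv,z in [("tip1T",T,(196,238),.19),("tip2T",T,(410,265),.19),("tip3T",T,(279,432),.19),("tallT",T,(302,254),.13),("midT",T,(225,357),.1),("squatT",T,(345,379),.078),
 ("tip1S",S,(350,106),.19),("tip2S",S,(343,280),.19),("tallS",S,(352,262),.13),("tallbaseS",S,(346,370),.03),("midS",S,(212,236),.1),("squatS",S,(202,366),.078),("lensS",S,(481,334),.078),
 ("backL",T,(271,80),.125),("backR",T,(391,98),.125),("backM",T,(331,89),.125),("frontbar L",T,(290,172),.1),("frontbarR",T,(346,180),.1)]:
    b=back(p,(tc if p is T else sc)(*uv),z);d=b-(CT if p is T else CS);print(n,b,round(np.hypot(*d),4),round(np.degrees(np.arctan2(d[1],d[0])),1))
E
```

```text
tip1T [0.6312 0.0091] 0.1017 54.1
tip2T [ 0.6103 -0.1687] 0.1029 -67.9
tip3T [ 0.4691 -0.0613] 0.1032 173.3
tallT [ 0.6329 -0.0818] 0.0619 -7.9
midT [ 0.5469 -0.0164] 0.062 113.5
squatT [ 0.5325 -0.1228] 0.0631 -128.3
tip1S [0.6366 0.0011] 0.0975 49.5
tip2S [ 0.6132 -0.1649] 0.1002 -66.5
tallS [ 0.6321 -0.0822] 0.0595 -8.8
tallbaseS [ 0.6355 -0.0773] 0.0623 -4.0
midS [ 0.5484 -0.0195] 0.059 115.0
squatS [ 0.5369 -0.119 ] 0.0587 -128.4
lensS [ 0.7167 -0.0954] 0.1451 -8.9
backL [ 0.7912 -0.0538] 0.2205 5.1
backR [ 0.7758 -0.1594] 0.2216 -22.9
backM [ 0.7835 -0.1067] 0.2145 -9.0
frontbar L [ 0.7147 -0.072 ] 0.1431 0.5
frontbarR [ 0.7079 -0.1218] 0.1447 -19.6
```

```bash
python3 -m handwheel '[[0,0,0.04,0,-1],[0,0,0.04,0,-1],[0,0,0.04,0,-1],[0,0,0.04,0,-1],[0,0,0.03,0,-1],[0,0,0.01,0,-1],[0,0,0,0,-1],[0,0,0,0,-1]]'; for i in 1; do :; done
python3 -m handwheel '[[0,0,0.005,0,-1],[0,0,0.005,0,-1],[0,0,0,0,-1]]'
```

```text
time: 13.45
tool_pos: [0.4514, -0.2835, 0.0448]
ee_rot: [[0.914, 0.407, 0.002], [0.407, -0.914, -0.001], [0.001, 0.002, -1.0]]
ft_force: [0.2, 0.6, -0.3]
width: -0.0001
gripper_force: 0.0
time: 13.82
tool_pos: [0.4505, -0.2829, 0.0328]
ee_rot: [[0.914, 0.407, -0.001], [0.407, -0.914, 0.0], [-0.0, -0.001, -1.0]]
ft_force: [0.4, 0.2, -0.1]
width: 0.0
gripper_force: 0.0
```

```bash
python3 -m handwheel '[[0,0,0.003,0,-1],[0,0,0.003,0,-1],[0,0,0,0,-1],[0,0,0,0,-1]]' | egrep 'pos|ft_f'; python3 -m handwheel '[[0,0,0.002,0,-1],[0,0,0.002,0,-1],[0,0,0,0,-1]]'| egrep 'pos|ft_f'
```

```text
tool_pos: [0.4507, -0.2831, 0.0273]
ft_force: [1.1, 0.4, 0.6]
tool_pos: [0.4507, -0.283, 0.0231]
ft_force: [-0.5, 0.3, -0.4]
```

```bash
python3 -m handwheel '[[0,0,0.002,0,-1],[0,0,0,0,-1],[0,0,0,0,-1]]' | egrep 'pos|ft_f'; python3 -m handwheel '[[0,0,0.002,0,-1],[0,0,0,0,-1],[0,0,0,0,-1]]'| egrep 'pos|ft_f'; python3 -m handwheel '[[0,0,0.002,0,-1],[0,0,0,0,-1],[0,0,0,0,-1]]'| egrep 'pos|ft_f'
```

```text
tool_pos: [0.4508, -0.2831, 0.0214]
ft_force: [0.4, 0.3, 1.9]
tool_pos: [0.4508, -0.2831, 0.0194]
ft_force: [0.8, -0.9, 2.1]
tool_pos: [0.4508, -0.2831, 0.0174]
ft_force: [0.7, -0.8, 3.9]
```

```bash
python3 -m handwheel '[[0,0,0.001,0,-1],[0,0,0,0,-1],[0,0,0,0,-1]]'| egrep 'pos|ft_f'; python3 -m handwheel '[[0,0,0.001,0,-1],[0,0,0,0,-1],[0,0,0,0,-1]]' | egrep 'pos|ft_f'
```

```text
tool_pos: [0.4508, -0.2831, 0.0164]
ft_force: [1.1, -0.8, 4.4]
tool_pos: [0.4509, -0.2832, 0.0159]
ft_force: [-2.5, 1.9, 11.1]
```

Bottomed out: 11 N at full travel. I'll release and lift clear.

```bash
python3 -m handwheel '[[0,0,-0.005,0,-1],[0,0,-0.01,0,-1],[0,0,-0.03,0,-1],[0,0,-0.04,0,-1],[0,0,-0.04,0,-1],[0,0,-0.04,0,-1],[0,0,-0.03,0,-1],[0,0,0,0,-1],[0,0,0,0,-1],[0,0,0,0,-1]]'
python3 c.py | egrep 'jar'
```

```text
time: 17.82
tool_pos: [0.4504, -0.2828, 0.2091]
ee_rot: [[0.914, 0.407, -0.002], [0.407, -0.914, 0.001], [-0.001, -0.002, -1.0]]
ft_force: [-0.2, -0.2, -0.4]
width: 0.0002
gripper_force: 0.0
top tall_jar [([0.632, -0.081, 0.133], 0.53, -7), ([0.743, -0.103, 0.106], 0.41, -10)]
top squat_jar [([0.539, -0.123, 0.072], 0.73, -123)]
top middle_jar [([0.54, -0.013, 0.097], 0.42, 118), ([0.327, 0.2, 0.02], 0.28, 132)]
side tall_jar [([0.636, -0.096, 0.086], 0.6, -20), ([0.745, -0.116, 0.085], 0.6, -14)]
side squat_jar [([0.538, -0.14, 0.072], 0.94, -117), ([0.579, -0.08, 0.187], 0.56, -41)]
side middle_jar [([0.546, -0.033, 0.082], 0.62, 123)]
```

```bash
python3 -c "
from cell import robot
print(robot.hand_in())"
```

```text
the job is handed in; nothing more can be done
None
```

The tall jar now stands in front of the lens, within roughly 1–2° by my image measurements. I let go of the handle, pressed the black shutter button fully once (11 N at the stop), lifted clear, and handed the job in at about 18 s.

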